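# Put the Gram-staining set back into its caddy in order of use

## Robot

A 6-joint arm with a two-finger parallel gripper is mounted at the origin on a cart in front of the work surface, level with it; the furniture and walls round the work are solid. World frame = base frame: x ahead of the robot, y to its left, z up, the work surface at z = 0. Lengths are in m, angles in degrees, forces in N, time in s.
With the tool pointing down it reaches from about 0.375 to 0.9 m from the base axis. Payload 3.1 kg.
Tool frame: the origin (TCP) lies at the very end of the fingers, on their centre line; the grasp point (between the pads) lies 19 mm behind it; z points along the fingers, y is the line along which they close (so a half turn about z gives the same grasp; the last joint's range is limited). The gripper opens to 87 mm and grips with 3 to 60 N. Pads are 19 mm wide; open, the fingers measure 117 mm over their backs; the gripper's body (75 mm by 190 mm) begins 51 mm behind the grasp point.
Start: joints at [61.851, 30.224, 82.088, -0, 67.689, -10.227], TCP at [0.192, 0.595, 0.223] pointing down, gripper open.
Joint ranges: [-176.69, 176.69], [-43.24, 126.21], [12.49, 139.97], [-82, 262], [0, 151.66], [-163.58, 163.58]. Speed limits (degrees/s): [159.86, 159.86, 180, 180, 180, 180].

## Interface

Orientations are given as a 3x3 rotation matrix whose columns are the frame's x, y, z axes.
In Python, from rig import * gives the robot as it stands.
- The arm moves only by the tool jog_arm, never from a script. Its arguments are lists of equal length, an entry for each row: "delta_pos": the shift along the world's x, y, z in cm, a list of three; "turn": the turn about the world's z in degrees; "grip": the closure, from 0 (fully open) to 1 (shut). In form: {"delta_pos": [[x, y, z], ...], "turn": [turn, ...], "grip": [grip, ...]}. A call has 1 to 12 rows; each row is the pose to reach, as a shift and turn from the pose commanded when the call began; what a row does not reach only later rows make up. A row lasts 1/8 s, in which the tool goes at most 62.5 mm and 10.7 degrees, less where a joint would pass 70% of its speed; a pose out of reach is approached as far as the arm can. A call with a gripper value outside its range is refused whole. The fingers move at their own pace and stop on an object; the grip force is fixed at half the most. Time passes only in rows, so rows that repeat a pose let the fingers close. It gives the time, the measured TCP pose, the force, the opening and the grip force at its end, in the units of the state.
- read_state(): the state, without advancing time (a new reading comes with each control period).
- capture(name): name is "scene" or "top"; returns a dict with "color" (400x640x3 uint8, blue, green, red), "fovy" (degrees; the focal length in pixels is half the picture's height over the tangent of half this angle, whatever the lens; pixels are square), "cx", "cy" (the principal point, pixels), "camera_from_world" (4x4, takes a point from world to camera coordinates). Camera axes: x right, y up, looking along -z (the intrinsics and any distortion apply to the point x, -y, -z); pixel columns grow to the right and rows downward; lengths in m; the calibration is good to about 2 mm. A picture is of the moment at which its call begins. There is no depth.
- hand_in(): hands the job in; it is judged then, once.
The state is a dict: "time_s": time; "joint_positions": joint angles; "qvel": joint speeds; "tau": joint torques, N m; "position": TCP position; "tcp_rot": TCP orientation; "force": force on the tool from outside, world axes, zero at the start; "moment": the same for the moment, N m; "opening": opening from 0.0 (shut) to 1.0 (fully open); "grasp_force": force on a finger pad.
Only numpy, scipy, OpenCV 4.12 (cv2) and the standard library are available. Lean on these libraries where they do the work, as an engineer would, in place of code of your own. Each camera call takes 0.05 s, during which the arm holds its last target. There are 200 camera calls.

## Task

Put the four bottles of the Gram-staining set back into their caddy in order of use, each upright on the floor of the well whose front label has its colour: violet, brown, white, red, from left to right as seen from the labelled front. Lower them in rather than dropping them and knock nothing over; the green and blue bottles and the small brown oil dropper bottle do not belong to the set and stay where they are.

Things in the scene. Friction and masses are not known exactly. Their poses are not given: they have to be found in the camera images.
- violet_bottle: violet (purple) cap and body, white label (first stain). Belongs to the staining set. Rigid dropper bottle, 112 mm tall, 90 g: round body 40 mm across to 62 mm height, shoulder to 70, ribbed cap 25 mm across from 71 to 100 (grasp here from above), thin spout above. Origin: centre of underside, z up.
- brown_bottle: dark brown cap, amber-brown body (iodine, second). Belongs to the staining set. Rigid dropper bottle, 112 mm tall, 90 g: round body 40 mm across to 62 mm height, shoulder to 70, ribbed cap 25 mm across from 71 to 100 (grasp here from above), thin spout above. Origin: centre of underside, z up.
- white_bottle: white cap, whitish body (decolouriser, third). Belongs to the staining set. Rigid dropper bottle, 112 mm tall, 90 g: round body 40 mm across to 62 mm height, shoulder to 70, ribbed cap 25 mm across from 71 to 100 (grasp here from above), thin spout above. Origin: centre of underside, z up.
- red_bottle: red cap and body (counterstain, fourth). Belongs to the staining set. Rigid dropper bottle, 112 mm tall, 90 g: round body 40 mm across to 62 mm height, shoulder to 70, ribbed cap 25 mm across from 71 to 100 (grasp here from above), thin spout above. Origin: centre of underside, z up.
- green_bottle: green cap and green body; a stain of another method, same shape as the set's bottles, not to be moved. Rigid dropper bottle, 112 mm tall, 90 g: round body 40 mm across to 62 mm height, shoulder to 70, ribbed cap 25 mm across from 71 to 100 (grasp here from above), thin spout above. Origin: centre of underside, z up.
- blue_bottle: blue cap and blue body; a stain of another method, same shape as the set's bottles, not to be moved. Rigid dropper bottle, 112 mm tall, 90 g: round body 40 mm across to 62 mm height, shoulder to 70, ribbed cap 25 mm across from 71 to 100 (grasp here from above), thin spout above. Origin: centre of underside, z up.
- oil_bottle: small brown glass dropper bottle of immersion oil with a reddish rubber teat, 29 mm across and 77 mm tall; not one of the set, not to be moved. Origin: centre of the underside, z up.
- caddy: grey-blue caddy, fixed, 263x81 mm; +x away from its labelled front (which faces the robot within 0.45 rad), +y left seen from the front; origin: underside centre. Four 56x56 mm wells, centres x=0, y=+88.5 (violet label), +29.5 (brown), -29.5 (white), -88.5 (red) mm; floor 4 mm up; front wall 36 mm high, dividers and back 52. Sloping labels in front show each colour.

How it is judged:
By the outcome, as a careful person would: the job done as asked, in the order asked, and still so for the second after the job is handed in, with the robot touching nothing.
It also fails if it takes over 112 s, if anything falls off the work surface, if the arm or the gripper's body presses on something with over 40 N, if the wrist force passes 120 N, or if a joint passes its speed limit or range.

## Working session

There is one attempt and no reset: what is moved stays moved. The work goes in short steps, Python scripts to look and compute and a tool call to move; the robot and the scene stay as the last step left them, time stands still between calls to the robot, and variables do not carry over. Pictures are saved under pics/ and viewed, at most 14 in all, crops included, and the job is handed in when it is done.

Besides the shell and the picture viewer there is one more tool, called after "Request:" in YAML: its name, and indented under it one key for each argument. jog_arm: Moves the arm, as the interface text tells. Its arguments: {"type":"object","properties":{"delta_pos":{"type":"array"},"turn":{"type":"array"},"grip":{"type":"array"}},"required":["delta_pos","turn","grip"]}

```bash
mkdir -p pics; ls
python3 - <<'E'
from rig import *
import cv2,pickle
d={}
for n in("scene","top"):
    c=capture(n); d[n]=c; cv2.imwrite(f"pics/{n}0.png",c["color"])
    print(n,{k:v for k,v in c.items() if k!="color"})
pickle.dump(d,open("c0.pkl","wb"))
s=read_state(); print(s["time_s"],s["position"],s["tcp_rot"],s["opening"])
E
```

```text
pics
scene {'fovy': 53.3879008171643, 'cx': 323.8785497592184, 'cy': 200.1249137954569, 'camera_from_world': array([[ 0.83739542, -0.54608062, -0.02376688, -0.45248278],
       [ 0.2951017 ,  0.41507255,  0.86059849, -0.1783507 ],
       [-0.46009118, -0.72767488,  0.50872917, -0.77486242],
       [ 0.        ,  0.        ,  0.        ,  1.        ]])}
top {'fovy': 56.88966114728877, 'cx': 321.77271387182003, 'cy': 197.58500482815256, 'camera_from_world': array([[ 0.00326036, -0.99986246,  0.0162612 , -0.01047877],
       [ 0.98573491,  0.00594981,  0.16820012, -0.52621204],
       [-0.16827374,  0.01548084,  0.98561874, -0.93664015],
       [ 0.        ,  0.        ,  0.        ,  1.        ]])}
0.1 [0.19198591 0.59409369 0.22167395] [[-9.51482909e-01  3.07700359e-01 -8.73511489e-04]
 [ 3.07701455e-01  9.51481375e-01 -1.73424339e-03]
 [ 2.97502599e-04 -1.91888370e-03 -9.99998115e-01]] 1.003285193147726
```

View pics/scene0.png

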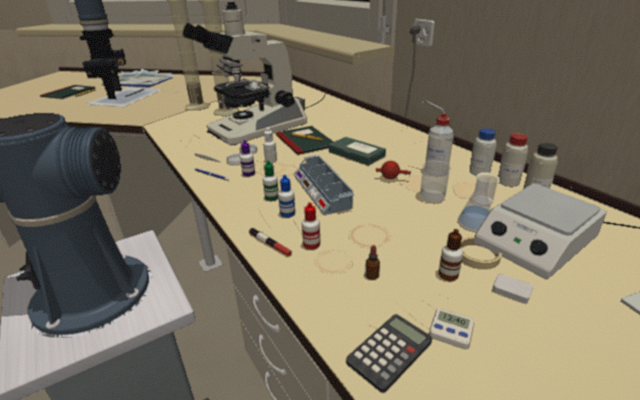

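View pics/top0.png

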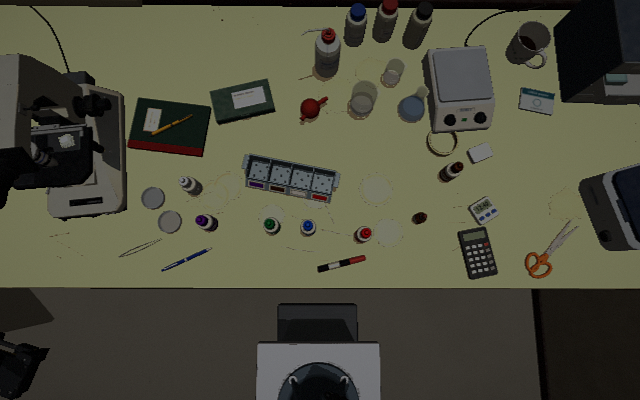

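The scene picture shows all seven bottles standing. In the top view the caddy is at about (291,178), with violet (205,222), white (189,185), green (271,225), blue (308,227), red (364,234), brown (453,171) and oil (419,217). I'll enlarge crops to get precise pixels.

Run:
```python
import cv2,pickle
d=pickle.load(open("c0.pkl","rb"))
t=d["top"]["color"]; s=d["scene"]["color"]
a=cv2.convertScaleAbs(t[140:250,165:365],alpha=1.6)
cv2.imwrite("pics/t1.png",cv2.resize(a,None,fx=4,fy=4,interpolation=cv2.INTER_CUBIC))
b=s[120:300,220:480]
cv2.imwrite("pics/s1.png",cv2.resize(b,None,fx=3,fy=3,interpolation=cv2.INTER_CUBIC))
b=cv2.convertScaleAbs(t[150:250,340:480],alpha=1.6)
cv2.imwrite("pics/t2.png",cv2.resize(b,None,fx=4,fy=4,interpolation=cv2.INTER_CUBIC))
```

```text
(no output)
```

View pics/t1.png

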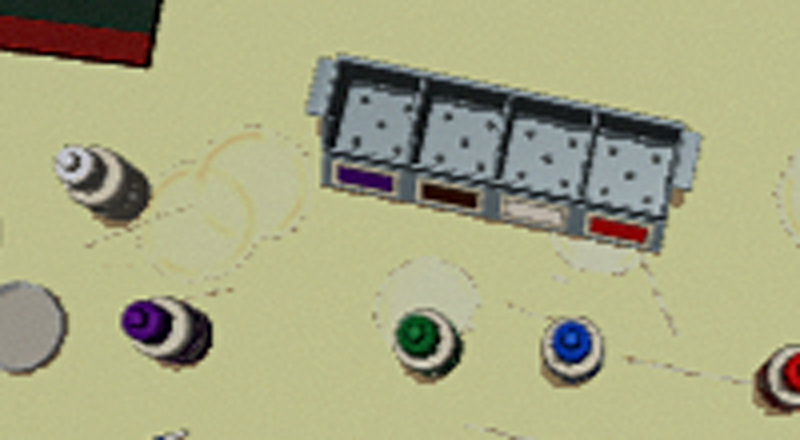

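View pics/s1.png

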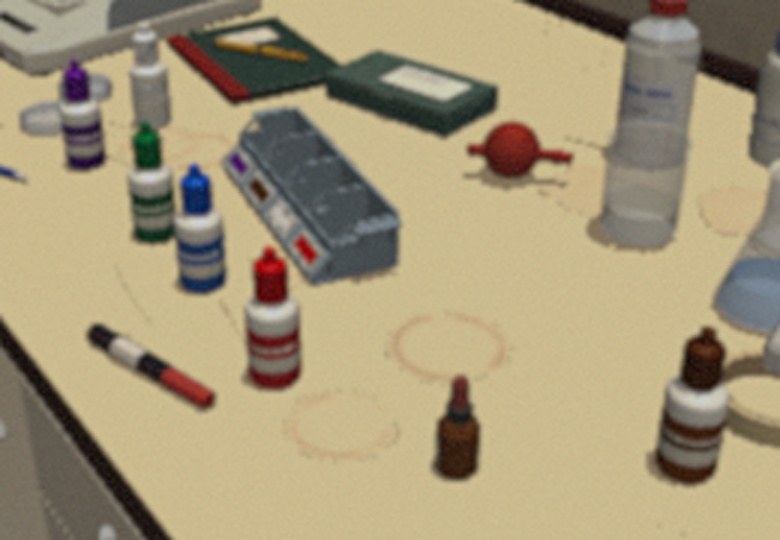

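View pics/t2.png

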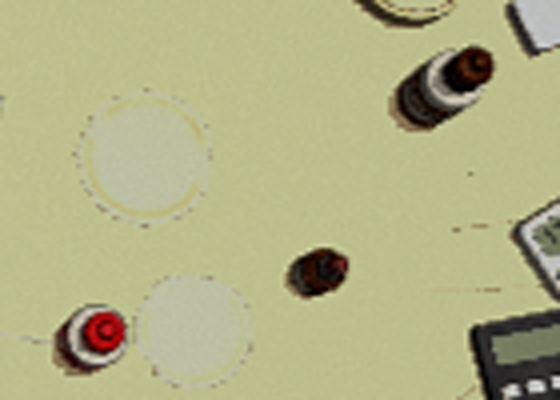

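```bash
cat > h.py <<'E'
import numpy as np
from scipy.optimize import least_squares
def ray(c,u,v):
    f=200/np.tan(np.radians(c["fovy"]/2)); T=c["camera_from_world"]
    d=T[:3,:3].T@np.array([(u-c["cx"])/f,-(v-c["cy"])/f,-1]); return -T[:3,:3].T@T[:3,3],d
def onz(c,u,v,z):
    o,d=ray(c,u,v); return o+d*(z-o[2])/d[2]
def proj(c,p):
    f=200/np.tan(np.radians(c["fovy"]/2)); T=c["camera_from_world"]
    q=T[:3,:3]@p+T[:3,3]; return np.array([c["cx"]-f*q[0]/q[2],c["cy"]+f*q[1]/q[2]])
E
python3 - <<'E'
import pickle
from h import *
d=pickle.load(open("c0.pkl","rb")); T=d["top"];S=d["scene"]
o=.375
t1=lambda x,y:(165+x/4-o,140+y/4-o)
t2=lambda x,y:(340+x/4-o,150+y/4-o)
s1=lambda x,y:(220+x/3-.33,120+y/3-.33)
B=dict(violet=(t1(143,321),s1(74,64)),white=(t1(71,160),s1(147,30)),green=(t1(414,328),s1(146,126)),blue=(t1(571,334),s1(195,170)),red=(t2(103,331),s1(269,252)),brown=(t2(484,60),s1(708,331)),)
for k,(a,b) in B.items():
    r=least_squares(lambda p:np.r_[proj(T,p)-a,proj(S,p)-b],[.5,0,.1])
    print(k,"top@z",onz(T,*a,.112).round(4),"scene@z",onz(S,*b,.112).round(4),"tri",r.x.round(4),r.fun.round(1))
P=np.array([onz(T,*t1(*p),.004)for p in((380,125),(464,143),(546,159),(628,177))])
print(P.round(4),np.linalg.norm(np.diff(P,axis=0),axis=1),P.mean(0),np.degrees(np.arctan2(*(P[0]-P[3])[[0,1]])))
E
```

```text
violet top@z [0.4579 0.2884 0.112 ] scene@z [0.4553 0.2784 0.112 ] tri [0.4588 0.2897 0.1073] [ 0.1 -0.2 -0.2  0. ]
white top@z [0.5578 0.3386 0.112 ] scene@z [0.5519 0.3188 0.112 ] tri [0.5607 0.3417 0.1029] [ 0.1 -0.3 -0.5  0.1]
green top@z [0.4545 0.1237 0.112 ] scene@z [0.4491 0.1126 0.112 ] tri [0.4548 0.1246 0.1059] [-0.1  0.1  0.1 -0. ]
blue top@z [0.4513 0.028  0.112 ] scene@z [0.4442 0.0163 0.112 ] tri [0.4511 0.0285 0.105 ] [-0.2  0.3  0.4 -0.1]
red top@z [ 0.4293 -0.1136  0.112 ] scene@z [ 0.4269 -0.1237  0.112 ] tri [ 0.4309 -0.1149  0.1061] [ 0.2 -0.4 -0.4  0.1]
brown top@z [ 0.6014 -0.3576  0.112 ] scene@z [ 0.598 -0.36   0.112] tri [ 0.6013 -0.358   0.1097] [-0.2  0.3  0.2 -0.1]
[[ 0.6079  0.1654  0.004 ]
 [ 0.5954  0.1065  0.004 ]
 [ 0.5844  0.0491  0.004 ]
 [ 0.572  -0.0081  0.004 ]] [0.06021375 0.0584104  0.05859091] [0.5899288  0.07820864 0.004     ] 11.70778333638556
```

Top-view scale agrees with the 59 mm well pitch, so I'll use those positions: violet (0.458,0.288), caddy yaw about −11.7°. I'm moving above violet with the closing line along the caddy's x axis.

Request:
jog_arm:
  delta_pos:
    - [26.6,-30.7,0]
    - [26.6,-30.7,0]
    - [26.6,-30.7,0]
    - [26.6,-30.7,0]
    - [26.6,-30.7,0]
    - [26.6,-30.7,0]
    - [26.6,-30.7,0]
    - [26.6,-30.7,0]
    - [26.6,-30.7,0]
    - [26.6,-30.7,0]
    - [26.6,-30.7,0]
    - [26.6,-30.7,0]
  turn: [-84,-84,-84,-84,-84,-84,-84,-84,-84,-84,-84,-84]
  grip: [0.4,0.4,0.4,0.4,0.4,0.4,0.4,0.4,0.4,0.4,0.4,0.4]

```text
time_s: 1.6
position: [0.458, 0.288, 0.2226]
tcp_rot: [[0.205, 0.979, -0.0], [0.979, -0.205, -0.0], [-0.0, -0.0, -1.0]]
force: [-0.0, 0.4, 0.5]
opening: 0.598
grasp_force: 0.0
```

Run:
```python
from rig import *
import cv2
s=read_state(); print(s["time_s"],s["position"],s["tcp_rot"].round(3),s["opening"],s["joint_positions"])
a=capture("top")["color"]; b=capture("scene")["color"]
a=cv2.convertScaleAbs(a[130:270,130:280],alpha=1.6); b=b[90:230,200:350]
cv2.imwrite("pics/v1.png",cv2.resize(cv2.hconcat([a,b]),None,fx=2.6,fy=2.6,interpolation=cv2.INTER_CUBIC))
```

```text
1.6 [0.45795071 0.28804919 0.22255473] [[ 0.205  0.979 -0.   ]
 [ 0.979 -0.205 -0.   ]
 [-0.    -0.    -1.   ]] 0.5979546778038975 [2.03301309e+01 2.37626308e+01 9.41781735e+01 5.90891486e-05
 6.20613707e+01 3.21641323e+01]
```

View pics/v1.png

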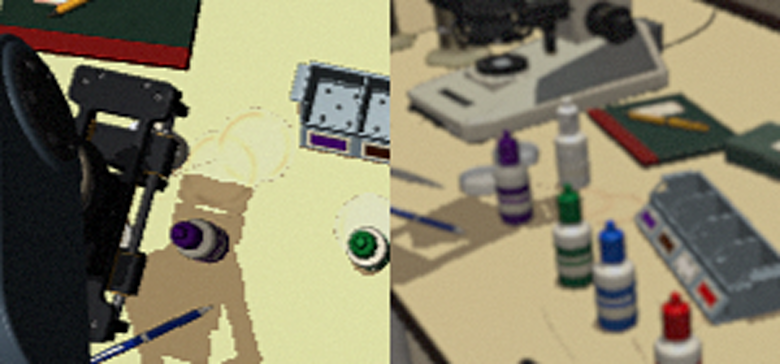

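Run:
```python
from rig import *
import cv2,numpy as np
from h import *
p=np.array([.458,.288,.2226])
for n in("top","scene"):
    c=capture(n); print(n,"cam at",ray(c,0,0)[0].round(3))
    for dz in(0,.019,.07,-.11): print(proj(c,p+[0,0,dz]).round(1))
    cv2.imwrite(f"pics/{n}2.png",c["color"])
```

```text
top cam at [0.361 0.007 1.012]
[184.7 214.2]
[181.5 213.1]
[172.1 209.8]
[200.5 219.8]
scene cam at [ 0.075 -0.737  0.537]
[238.8 101.6]
[237.8  94.7]
[235.2  75.4]
[243.9 139.6]
```

View pics/scene2.png

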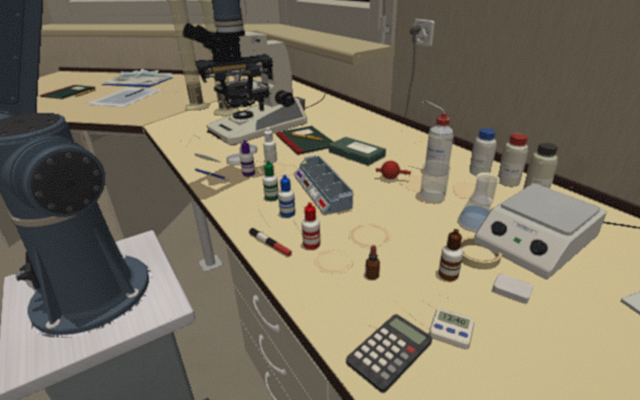

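View pics/top2.png

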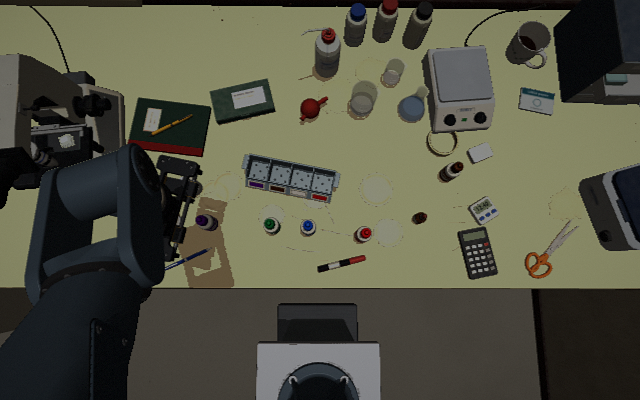

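The picture shows the gripper (about 180,205 in top, 235,80 in scene) where its projection over the violet bottle predicts. I'm descending and closing.

Request:
jog_arm:
  delta_pos:
    - [0,0,-5]
    - [0,0,-9]
    - [0,0,-11]
    - [0,0,-12.5]
    - [0,0,-14]
    - [0,0,-14.9]
    - [0,0,-14.9]
    - [0,0,-14.9]
    - [0,0,-14.9]
    - [0,0,-14.9]
    - [0,0,-14.9]
    - [0,0,-14.9]
  turn: [0,0,0,0,0,0,0,0,0,0,0,0]
  grip: [0.4,0.4,0.4,0.4,0.4,0.4,0.4,0.9,0.9,0.9,0.9,0.9]

```text
time_s: 3.3
position: [0.4586, 0.2878, 0.0739]
tcp_rot: [[0.207, 0.978, 0.001], [0.978, -0.207, 0.0], [0.0, 0.001, -1.0]]
force: [-0.1, -0.2, 2.2]
opening: 0.277
grasp_force: 30.0
```

Holding the cap (24 mm). I'm lifting, then moving over the violet well (0.608, 0.165).

Request:
jog_arm:
  delta_pos:
    - [0,0,3]
    - [0,0,8]
    - [2,-1.6,12]
    - [7,-5.8,12]
    - [12,-9.9,12]
    - [15,-12.3,12]
    - [15,-12.3,12]
    - [15,-12.3,12]
    - [15,-12.3,9]
    - [15,-12.3,6.5]
    - [15,-12.3,6.5]
    - [15,-12.3,6.5]
  turn: [0,0,0,0,0,0,0,0,0,0,0,0]
  grip: [0.9,0.9,0.9,0.9,0.9,0.9,0.9,0.9,0.9,0.9,0.9,0.9]

```text
time_s: 4.8
position: [0.6081, 0.1655, 0.1394]
tcp_rot: [[0.205, 0.979, 0.001], [0.979, -0.205, 0.0], [0.0, 0.001, -1.0]]
force: [0.1, 0.5, -0.4]
opening: 0.278
grasp_force: 30.0
```

Run:
```python
from rig import *
import cv2
a=capture("top")["color"]; b=capture("scene")["color"]
a=cv2.convertScaleAbs(a[110:230,210:370],alpha=1.6); b=b[100:220,230:390]
cv2.imwrite("pics/v3.png",cv2.resize(cv2.hconcat([a,b]),None,fx=2.5,fy=2.5,interpolation=cv2.INTER_CUBIC))
```

```text
(no output)
```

View pics/v3.png

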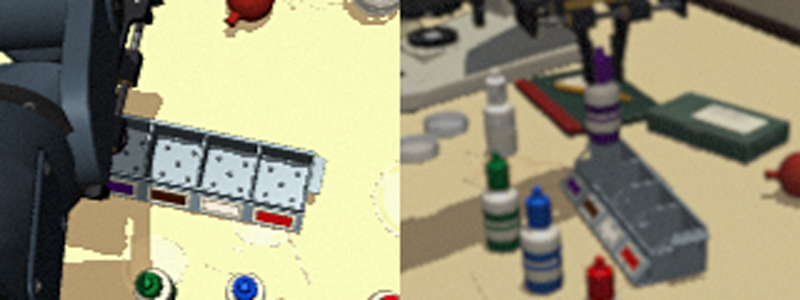

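The violet bottle hangs upright at about (600,110) in the crop, right over the violet well. I'm lowering it.

Request:
jog_arm:
  delta_pos:
    - [0,0,-1.5]
    - [0,0,-3]
    - [0,0,-4.2]
    - [0,0,-5.2]
    - [0,0,-5.7]
    - [0,0,-6.1]
    - [0,0,-6.1]
  turn: [0,0,0,0,0,0,0]
  grip: [0.9,0.9,0.9,0.9,0.9,0.9,0.9]

```text
time_s: 5.78
position: [0.6087, 0.1647, 0.0779]
tcp_rot: [[0.207, 0.978, 0.001], [0.978, -0.207, 0.0], [0.0, 0.001, -1.0]]
force: [-0.1, 0.3, -1.1]
opening: 0.28
grasp_force: 30.0
```

Seated at the floor height. I'm releasing, rising, then going to brown.

Request:
jog_arm:
  delta_pos:
    - [0,0,0]
    - [0,0,0]
    - [0,0,0]
    - [0,0,3]
    - [0,0,8]
    - [0,0,14]
    - [0,0,14]
  turn: [0,0,0,0,0,0,0]
  grip: [0.4,0.4,0.4,0.4,0.4,0.4,0.4]

```text
time_s: 6.65
position: [0.6121, 0.1652, 0.2237]
tcp_rot: [[0.206, 0.978, 0.013], [0.978, -0.206, 0.001], [0.004, 0.012, -1.0]]
force: [0.2, 0.2, -0.1]
opening: 0.604
grasp_force: 0.0
```

Request:
jog_arm:
  delta_pos:
    - [-0.7,-52.3,0]
    - [-0.7,-52.3,0]
    - [-0.7,-52.3,0]
    - [-0.7,-52.3,0]
    - [-0.7,-52.3,0]
    - [-0.7,-52.3,0]
    - [-0.7,-52.3,0]
    - [-0.7,-52.3,0]
    - [-0.7,-52.3,0]
    - [-0.7,-52.3,0]
    - [-0.7,-52.3,0]
  turn: [0,0,0,0,0,0,0,0,0,0,0]
  grip: [0.4,0.4,0.4,0.4,0.4,0.4,0.4,0.4,0.4,0.4,0.4]

```text
time_s: 8.02
position: [0.6011, -0.3559, 0.2168]
tcp_rot: [[0.205, 0.979, -0.002], [0.979, -0.205, 0.002], [0.002, -0.002, -1.0]]
force: [-0.9, 0.4, 0.1]
opening: 0.599
grasp_force: 0.0
```

Run:
```python
from rig import *
import cv2
a=capture("top")["color"]; b=capture("scene")["color"]
a=cv2.convertScaleAbs(a[110:250,220:380],alpha=1.6); b=b[150:290,380:540]
cv2.imwrite("pics/v4.png",cv2.resize(cv2.hconcat([a,b]),None,fx=2.5,fy=2.5,interpolation=cv2.INTER_CUBIC))
```

```text
(no output)
```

View pics/v4.png

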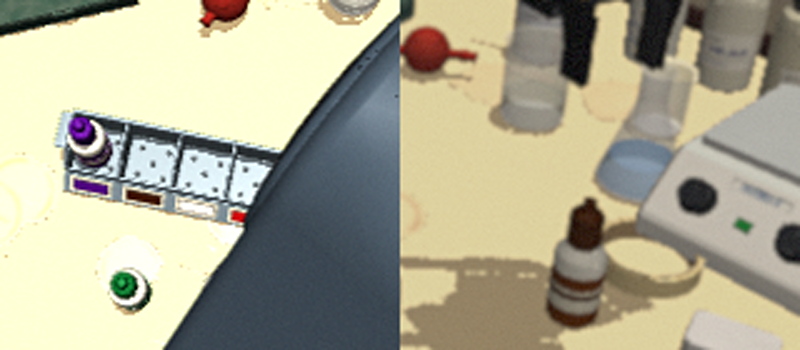

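The violet bottle stands in its well and the fingers straddle the brown cap. I'm descending and gripping.

Request:
jog_arm:
  delta_pos:
    - [0,0,-5]
    - [0,0,-9]
    - [0,0,-11]
    - [0,0,-12.5]
    - [0,0,-13.7]
    - [0,0,-14.4]
    - [0,0,-14.4]
    - [0,0,-14.4]
    - [0,0,-14.4]
    - [0,0,-14.4]
    - [0,0,-14.4]
  turn: [0,0,0,0,0,0,0,0,0,0,0]
  grip: [0.4,0.4,0.4,0.4,0.4,0.4,0.4,0.9,0.9,0.9,0.9]

```text
time_s: 9.5
position: [0.6014, -0.3585, 0.0739]
tcp_rot: [[0.207, 0.978, 0.0], [0.978, -0.207, -0.0], [-0.0, 0.0, -1.0]]
force: [-0.3, -0.1, 0.9]
opening: 0.283
grasp_force: 30.0
```

Request:
jog_arm:
  delta_pos:
    - [0,0,3]
    - [0,0,8]
    - [0,0,13]
    - [-0.1,6,14]
    - [-0.1,12,14]
    - [-0.2,18,14]
    - [-0.3,24,14]
    - [-0.4,30,14]
    - [-0.5,36,14]
    - [-0.5,41,14]
    - [-0.5,45,14]
    - [-0.5,46.5,14]
  turn: [0,0,0,0,0,0,0,0,0,0,0,0]
  grip: [0.9,0.9,0.9,0.9,0.9,0.9,0.9,0.9,0.9,0.9,0.9,0.9]

```text
time_s: 11.0
position: [0.5957, 0.109, 0.2135]
tcp_rot: [[0.204, 0.979, -0.0], [0.979, -0.204, 0.0], [0.0, -0.0, -1.0]]
force: [1.0, -0.7, -0.0]
opening: 0.278
grasp_force: 30.0
```

Request:
jog_arm:
  delta_pos:
    - [0,0,0]
    - [0,0,0]
    - [0,0,-4]
    - [0,0,-7.5]
    - [0,0,-10]
    - [0,0,-11.5]
    - [0,0,-12.5]
    - [0,0,-13.2]
    - [0,0,-13.6]
    - [0,0,-13.6]
  turn: [0,0,0,0,0,0,0,0,0,0]
  grip: [0.9,0.9,0.9,0.9,0.9,0.9,0.9,0.9,0.9,0.9]

```text
time_s: 12.25
position: [0.5967, 0.1067, 0.078]
tcp_rot: [[0.206, 0.978, 0.001], [0.978, -0.206, -0.0], [0.0, 0.001, -1.0]]
force: [-0.7, 0.3, -1.1]
opening: 0.281
grasp_force: 30.0
```

Request:
jog_arm:
  delta_pos:
    - [0,0,0]
    - [0,0,0]
    - [0,0,0]
    - [0,0,3]
    - [0,0,8]
    - [0,0,14]
    - [0,0,14]
    - [-3.8,23.2,14]
    - [-3.8,23.2,14]
    - [-3.8,23.2,14]
    - [-3.8,23.2,14]
    - [-3.8,23.2,14]
  turn: [0,0,0,0,0,0,0,0,0,0,0,0]
  grip: [0.4,0.4,0.4,0.4,0.4,0.4,0.4,0.4,0.4,0.4,0.4,0.4]

```text
time_s: 13.75
position: [0.5562, 0.3419, 0.216]
tcp_rot: [[0.201, 0.98, -0.002], [0.98, -0.201, -0.0], [-0.0, -0.002, -1.0]]
force: [0.1, -0.6, 0.1]
opening: 0.601
grasp_force: 0.0
```

Run:
```python
from rig import *
import cv2
a=capture("top")["color"]; b=capture("scene")["color"]
a=cv2.convertScaleAbs(a[130:220,180:370],alpha=1.6); b=b[50:230,190:390]
a=cv2.resize(a,(400,190)); b=cv2.resize(b,(600,540),interpolation=cv2.INTER_CUBIC)[:,:400]
cv2.imwrite("pics/v5.png",cv2.hconcat([cv2.copyMakeBorder(a,0,350,0,0,cv2.BORDER_CONSTANT),b]))
```

```text
(no output)
```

View pics/v5.png

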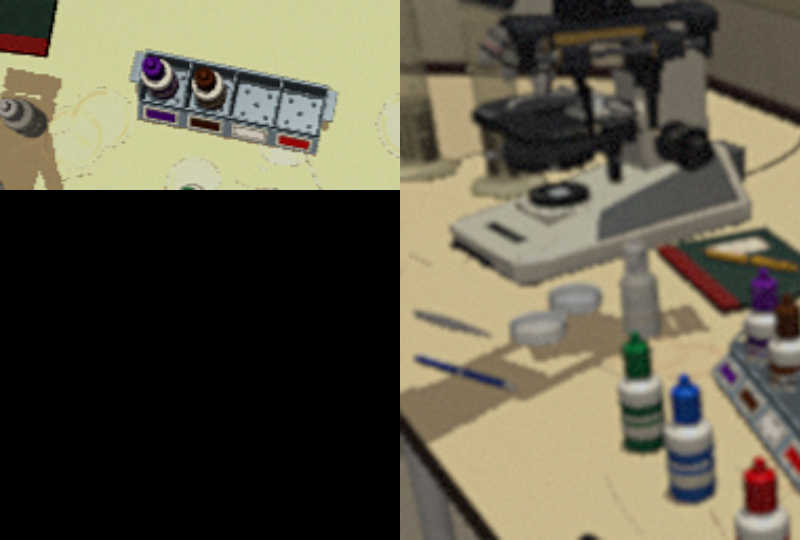

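Violet and brown are standing in their wells, and the gripper is over white (crop 635,245). I'm descending and gripping.

Request:
jog_arm:
  delta_pos:
    - [0,0,0]
    - [0,0,-5]
    - [0,0,-9]
    - [0,0,-11]
    - [0,0,-12.5]
    - [0,0,-13.7]
    - [0,0,-14.4]
    - [0,0,-14.4]
    - [0,0,-14.4]
    - [0,0,-14.4]
    - [0,0,-14.4]
    - [0,0,-14.4]
  turn: [0,0,0,0,0,0,0,0,0,0,0,0]
  grip: [0.4,0.4,0.4,0.4,0.4,0.4,0.4,0.4,0.9,0.9,0.9,0.9]

```text
time_s: 15.35
position: [0.5583, 0.3388, 0.0738]
tcp_rot: [[0.206, 0.978, 0.0], [0.978, -0.206, 0.0], [0.0, 0.0, -1.0]]
force: [-1.4, -0.3, 0.6]
opening: 0.281
grasp_force: 30.0
```

Request:
jog_arm:
  delta_pos:
    - [0,0,3]
    - [0,0,8]
    - [0,0,14]
    - [0,0,15]
    - [0.6,-6,15]
    - [1.1,-12,15]
    - [1.6,-18,15]
    - [2.1,-23.5,15]
    - [2.5,-27.5,15]
    - [2.6,-29,15]
    - [2.6,-29,15]
    - [2.6,-29,15]
  turn: [0,0,0,0,0,0,0,0,0,0,0,0]
  grip: [0.9,0.9,0.9,0.9,0.9,0.9,0.9,0.9,0.9,0.9,0.9,0.9]

```text
time_s: 16.85
position: [0.5838, 0.0501, 0.2231]
tcp_rot: [[0.205, 0.979, -0.001], [0.979, -0.205, 0.001], [0.001, -0.001, -1.0]]
force: [-0.8, 0.6, -0.8]
opening: 0.28
grasp_force: 30.0
```

Request:
jog_arm:
  delta_pos:
    - [0,0,0]
    - [0,0,-4]
    - [0,0,-8]
    - [0,0,-10.5]
    - [0,0,-12]
    - [0,0,-13.2]
    - [0,0,-14.1]
    - [0,0,-14.6]
    - [0,0,-14.6]
  turn: [0,0,0,0,0,0,0,0,0]
  grip: [0.9,0.9,0.9,0.9,0.9,0.9,0.9,0.9,0.9]

```text
time_s: 17.98
position: [0.5848, 0.0486, 0.0781]
tcp_rot: [[0.207, 0.978, 0.001], [0.978, -0.207, -0.0], [0.0, 0.001, -1.0]]
force: [-0.2, 0.1, -2.2]
opening: 0.276
grasp_force: 30.0
```

Request:
jog_arm:
  delta_pos:
    - [0,0,0]
    - [0,0,0]
    - [0,0,0]
    - [0,0,3]
    - [0,0,8]
    - [0,0,14]
    - [0,0,14]
    - [-15.5,-16.3,14]
    - [-15.5,-16.3,14]
    - [-15.5,-16.3,14]
    - [-15.5,-16.3,14]
    - [-15.5,-16.3,14]
  turn: [0,0,0,0,0,0,0,0,0,0,0,0]
  grip: [0.4,0.4,0.4,0.4,0.4,0.4,0.4,0.4,0.4,0.4,0.4,0.4]

```text
time_s: 19.48
position: [0.4271, -0.1152, 0.2168]
tcp_rot: [[0.211, 0.978, -0.002], [0.978, -0.211, 0.001], [0.001, -0.003, -1.0]]
force: [0.5, -0.6, -0.0]
opening: 0.599
grasp_force: 0.0
```

Request:
jog_arm:
  delta_pos:
    - [0,0,0]
    - [0,0,-5]
    - [0,0,-9]
    - [0,0,-11]
    - [0,0,-12.5]
    - [0,0,-13.7]
    - [0,0,-14.4]
    - [0,0,-14.4]
    - [0,0,-14.4]
    - [0,0,-14.4]
    - [0,0,-14.4]
    - [0,0,-14.4]
  turn: [0,0,0,0,0,0,0,0,0,0,0,0]
  grip: [0.4,0.4,0.4,0.4,0.4,0.4,0.4,0.4,0.9,0.9,0.9,0.9]

```text
time_s: 20.98
position: [0.4295, -0.1145, 0.0738]
tcp_rot: [[0.207, 0.978, 0.001], [0.978, -0.207, -0.0], [-0.0, 0.001, -1.0]]
force: [-0.7, -0.5, 1.3]
opening: 0.281
grasp_force: 29.9
```

Request:
jog_arm:
  delta_pos:
    - [0,0,3]
    - [0,0,8]
    - [0,0,14]
    - [0,0,15]
    - [4,3,15]
    - [8.5,6.2,15]
    - [12.5,9.2,15]
    - [14.3,10.5,15]
    - [14.3,10.5,15]
    - [14.3,10.5,15]
  turn: [0,0,0,0,0,0,0,0,0,0]
  grip: [0.9,0.9,0.9,0.9,0.9,0.9,0.9,0.9,0.9,0.9]

```text
time_s: 22.22
position: [0.5706, -0.0095, 0.2222]
tcp_rot: [[0.207, 0.978, -0.004], [0.978, -0.207, 0.0], [-0.0, -0.004, -1.0]]
force: [-0.8, -0.1, -2.0]
opening: 0.276
grasp_force: 30.0
```

Request:
jog_arm:
  delta_pos:
    - [0,0,0]
    - [0,0,-4]
    - [0,0,-8]
    - [0,0,-10.5]
    - [0,0,-12]
    - [0,0,-13.2]
    - [0,0,-14.1]
    - [0,0,-14.6]
    - [0,0,-14.6]
  turn: [0,0,0,0,0,0,0,0,0]
  grip: [0.9,0.9,0.9,0.9,0.9,0.9,0.9,0.9,0.9]

```text
time_s: 23.35
position: [0.5728, -0.0094, 0.0779]
tcp_rot: [[0.207, 0.978, 0.001], [0.978, -0.207, -0.0], [0.0, 0.001, -1.0]]
force: [-0.5, 0.4, -1.0]
opening: 0.283
grasp_force: 29.9
```

Release, rise and move aside for a final look.

Request:
jog_arm:
  delta_pos:
    - [0,0,0]
    - [0,0,0]
    - [0,0,0]
    - [0,0,3]
    - [0,0,8]
    - [0,0,16]
    - [0,0,18]
    - [0,-25,18]
    - [0,-25,18]
    - [0,-25,18]
    - [0,-25,18]
    - [0,-25,18]
  turn: [0,0,0,0,0,0,0,0,0,0,0,0]
  grip: [0.4,0.4,0.4,0.4,0.4,0.4,0.4,0.4,0.4,0.4,0.4,0.4]

```text
time_s: 24.85
position: [0.572, -0.2645, 0.2573]
tcp_rot: [[0.213, 0.977, 0.001], [0.977, -0.213, -0.002], [-0.002, 0.001, -1.0]]
force: [0.6, 0.7, 0.4]
opening: 0.602
grasp_force: 0.0
```

Run:
```python
from rig import *
import cv2
a=capture("top")["color"]; b=capture("scene")["color"]
a=cv2.convertScaleAbs(a[120:260,220:380],alpha=1.6); b=b[120:260,230:390]
cv2.imwrite("pics/v6.png",cv2.resize(cv2.hconcat([a,b]),None,fx=2.5,fy=2.5,interpolation=cv2.INTER_CUBIC))
```

```text
(no output)
```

View pics/v6.png

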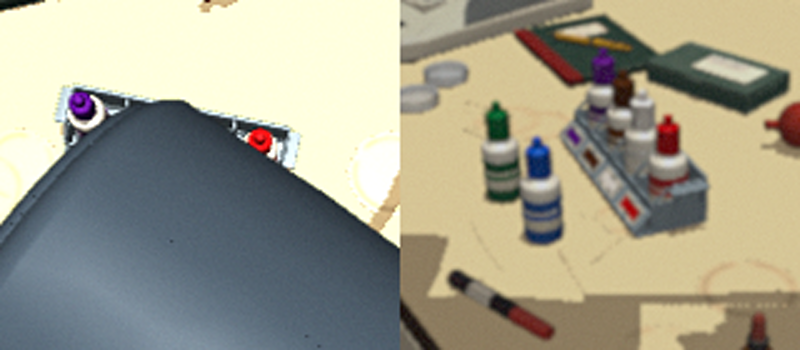

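All four bottles stand upright in their wells in the order violet, brown, white, red (crop 600–668, 70–140), and green, blue and oil are still in place.

```bash
python3 -c "
from rig import *
print(hand_in())"
```

```text
the job is handed in; nothing more can be done
None
```

The violet, brown, white and red bottles are upright in their matching caddy wells in order of use, the green, blue and oil bottles were left where they were, and the job was handed in at about 25 s.

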